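Cam-released pusher on a joiner's clamping jig

ROBOT

A 6-joint arm with a two-finger parallel gripper is mounted at the origin on the work surface. World frame = base frame: x ahead of the robot, y to its left, z up, the work surface at z = 0. Lengths are in m, angles in rad, forces in N, time in s.
With the tool pointing down it reaches from about 0.35 to 0.85 m from the base axis. Payload 8.1 kg.
Tool frame: the origin (TCP) lies on the mounting face of the last link; the fingertips stand 186 mm ahead of it and the grasp point (between the pads) lies 167 mm ahead of it; z points along the fingers, y is the line along which they close (so a half turn about z gives the same grasp; the last joint's range is limited). The gripper opens to 93 mm and grips with 3 to 60 N. Pads are 15 mm wide; open, the fingers measure 128 mm over their backs; the gripper's body (75 mm by 188 mm) begins 65 mm behind the grasp point.
Start: joints at [-1.348, 0.13, 1.488, -0, 1.523, -0.085], TCP at [0.182, -0.572, 0.405] pointing down, gripper open.
Joint ranges: [-2.96, 2.96], [-0.89, 2.26], [0.02, 2.5], [-1.34, 4.48], [0, 2.73], [-2.66, 2.66]. Speed limits (rad/s): [2.39, 2.39, 2.79, 3.14, 3.14, 3.14].

INTERFACE

Orientations are given as a rotation vector (axis times angle).
In Python, from plant import * gives the robot as it stands. The module is installed in compiled form; this text tells all that it offers.
- The arm moves only by the tool arm_command, never from a script. Its argument "increments" is a list of rows, each a list of 6 numbers: the shift along the tool's x, y, z in units of 0.2 m (1.0 is 0.2 m), then the turn, a rotation vector about the tool's x, y, z in units of pi rad (1.0 is pi rad). A call has exactly 5 rows; each row is the pose to reach, as a shift and turn from the pose commanded when the call began, along the tool's axes at that moment, turning the shorter way round; what a row does not reach only later rows make up. A row lasts 1/8 s, in which the tool goes at most 62.5 mm and 10.7 degrees, less where a joint would pass 70% of its speed; a pose out of reach is approached as far as the arm can. A call with a number of a shift or a turn outside -1 to 1 is refused whole. A call with a gripper value outside its range is refused whole. "fingers" is the closure, from -1 (fully open) to 1 (shut), set as the call begins (left out, the last holds). The fingers move at their own pace and stop on an object; "force" is the grip in N (left out, the last holds). Time passes only in rows, so rows that repeat a pose let the fingers close, or fill a call up. It gives the time, the measured TCP pose, the force, the opening and the grip force at its end, in the units of the state.
- read_state(): the state, without advancing time (a new reading comes with each control period).
- read_camera(name): name is "scene" or "top" or "wrist"; returns a dict with "image" (480x640x3 uint8, red, green, blue), "fx", "fy", "cx", "cy" (pixels), "T" (4x4, takes a point from camera to world coordinates). Camera axes: x right, y down, z forward; pixel columns grow to the right and rows downward; lengths in m; the calibration is good to about 2 mm. A picture is of the moment at which its call begins. There is no depth.
- close_job(): hands the job in; it is judged then, once.
The state is a dict: "t": time; "q": joint angles; "dq": joint speeds; "joint_torque": joint torques, N m; "tool_pos": TCP position; "orientation": TCP orientation; "force": force on the tool from outside, world axes, zero at the start; "wrist_torque": the same for the moment, N m; "opening": finger opening in m; "gripper_force": force on a finger pad.
Only numpy, scipy, OpenCV 4.12 (cv2) and the standard library are available. Lean on these libraries where they do the work, as an engineer would, in place of code of your own. Each camera call takes 0.05 s, during which the arm holds its last target. There are 200 camera calls.

TASK

On the wooden jig, swing the red lever of the yellow eccentric cam with your fingertips until the cam's low point squarely faces the metal follower bar (lever straight out to the left, parallel to the bar), while the slide is still drawn back. Then push the slide forward by its blue pad until it is fully home and its bar has pushed the wooden blank flush against the end stop, and take the hand away. Pick nothing up, and leave the other things on the bench and the jig where they are.

Things in the scene. Friction and masses are not known exactly. Their poses are not given: they have to be found in the camera images.
- jig: fixed plywood jig board, 360 x 320 x 18 mm. Origin on the bench surface, under the board; x forward (the way the slide is pushed, roughly away from the robot), y left, z up; it spans x -170..190, y -160..160 mm. Loose things rest on its top, z = 18 mm. A flat steel guide (top z = 22 mm, y -10..30 mm) lies on it under and behind the slide from x = -140 mm
- end_stop (a point): foot of the end stop's working face: dark wooden bar 90 mm wide (jig y -105..-15 mm), 20 mm thick, top at jig z = 45 mm; the face, at jig x = 81 mm, looks back at the blank. The point is mid-width, on the board top
- cam_pivot (a point): vertical pivot axis of the cam, at jig x = 30, y = 100 mm; the point is at jig z = 55 mm, half-way up the red lever bar. The cam is a yellow disc 68 mm across, jig z 22 to 48 mm, its centre 16 mm off the pivot; a small white dot (8 mm) marks the low point, the rim nearest the pivot
- cam (a joint): cam angle (rad), growing clockwise seen from above. 0 = low point: white dot faces straight back (jig -x) at the follower bar, lever points straight left (jig +y). The lever's direction is 90 degrees minus this value, counted from jig +x towards +y. Starts at 1.8 to 2.3, fat side blocking the slide. End stops at -0.6 and 2.9, neither is the low point. Stiff, about 0.5 Nm; stays put
- lever_knob (a point): top (jig z = 85 mm) of the black upright post, 20 mm across, near the end of the red lever, 88 mm from the pivot. The lever bar runs from the pivot to 98 mm out, 20 mm wide, jig z 48 to 62 mm, with free room below its outer part down to the board; it takes about 6 to 7 N at the post to turn
- slide (a joint): travel of the slide forward along jig x (m), 0 = fully back; starts at 0 to 0.006. Fully home is 0.039, where the blank meets the end stop; the cam stops it at 0.040 with its low point facing the bar, and 16 (1 - cos(cam angle)) mm earlier otherwise. Friction about 3 N, no spring, stays where it is left
- follower (a point): centre of the brass face on the slide's aluminium follower bar that meets the cam, at jig x = -28 mm + travel, y = 100, z = 34 mm. The bar is 30 mm thick, 230 mm across the jig (y -105..125 mm), jig z 22 to 46 mm; its flat front's right half pushes the blank
- push_pad (a point): on the rear (robot-side) face of the blue push pad fixed behind the follower bar, the face to push, at jig x = -72 mm + travel, jig y = 10 mm, jig z = 55 mm; the pad is 70 mm wide, jig z 22 to 75 mm
- blank: brown wooden blank, loose, 70 mm (its x, along the jig) x 80 mm (its y) x 22 mm high; origin at the centre of its underside. It lies on the board between the follower bar's right half and the end stop, 14 to 28 mm short of the stop and nearly square; flush to the stop its origin is at jig x = 46 mm. To be pushed by the bar, never lifted
- offcut: dark wooden offcut block lying on the jig board beyond the end stop, 45 x 80 x 25 mm; origin at the centre of its underside. Leave alone
- tin: small steel tin, 44 mm across, 40 mm high, standing on the jig board's near right corner; origin at the centre of its underside. Leave alone
- glue: white glue bottle with blue label and orange cap, 60 mm across, 170 mm high, standing on the bench; origin at the centre of its underside. Leave alone
- jar: amber glass jar with black lid, 70 mm across, 90 mm high, on the bench; origin at the centre of its underside. Leave alone
- screwdriver: screwdriver lying on the bench right of the jig; origin under its middle. Leave alone
- hammer: hammer lying on the bench right of the jig; origin under its middle. Leave alone
- sandblock: cork sanding block, 100 x 60 x 32 mm, lying on the bench on the near left; origin at the centre of its underside. Leave alone
Not all that is in view belongs to the job. What is shaped like the blank but purple is not meant.

How it is judged:
On the way, in this order (a step that is already met when the one before it is completed fails the run):
1. the cam is turned to its low point while the slide is still back (value of joint cam between -0.3 and 0.3 rad and value of joint slide below 0.012 m), for 0.2 s.
2. the slide is pushed fully home (value of joint cam between -0.3 and 0.3 rad and value of joint slide above 0.0365 m), for 0.2 s.
At the end, for the whole second after the job is handed in: The cam is within 0.3 rad of its low point, the slide has travelled more than 36.5 mm, and the blank lies flat on the jig board within about 2.5 mm of the end stop, square to it within 0.06 rad and within 25 mm of its lane sideways; everything at rest (all of step 2 and x of blank in the frame of jig between 0.0435 and 0.049 m and y of blank in the frame of jig between -0.085 and -0.035 m and z of blank in the frame of jig below 0.021 m and angle between the x axis of blank and the x axis of jig, either way round below 0.06 rad and linear speed of blank below 0.01 m/s and velocity of joint slide below 0.005 m/s); the robot touches nothing.
It fails at once if the blank is lifted off the jig board (height (world z) of blank above 0.028 m).
It fails at once if another thing on the bench or jig is moved by more than 15 mm (distance of any of offcut, tin, glue, jar, screwdriver, hammer, sandblock from where it was at the start of the episode above 0.015 m).
It also fails if it takes over 51 s, if anything falls off the work surface, if the arm or the gripper's body presses on something with over 40 N, if the wrist force passes 120 N, or if a joint passes its speed limit or range.

## Working session

There is one attempt and no reset: what is moved stays moved. The work goes in short steps, Python scripts to look and compute and a tool call to move; the robot and the scene stay as the last step left them, time stands still between calls to the robot, and variables do not carry over. Pictures are saved under pics/ and viewed, at most 10 in all, crops included, and the job is handed in when it is done.

Besides the shell and the picture viewer there is one more tool, called after "Call:" by a JSON object that holds its "api" and its "payload". arm_command: Moves the arm, as the interface text tells. Shifts and turns lie within -1 to 1; 1 stands for 0.2 m of shift or pi rad of turn. Its arguments: {"type":"object","properties":{"increments":{"type":"array","items":{"type":"array","items":{"type":"number","minimum":-1,"maximum":1}}},"fingers":{"type":"number"},"force":{"type":"number"}},"required":["increments"]}

```bash
mkdir -p pics; python3 - <<'E'
from plant import *
import cv2,numpy as np,pickle
s=read_state();print(s['t'],s['tool_pos'],s['orientation'],s['force'],s['opening'])
for n in ['top','scene']:
    c=read_camera(n);pickle.dump(c,open(n+'.pkl','wb'));cv2.imwrite(f'pics/{n}.png',c['image'][:,:,::-1]);print(n,c['fx'],c['cx'],c['cy'],c['T'].round(3).tolist())
E
```

```text
0.0 [ 0.18172745 -0.571576    0.4037186 ] [-3.10268807e+00 -4.81201322e-01  2.06388713e-04] [-0.17445779  0.03739059 -0.1777231 ] 0.0929618737614083
top 442.53364712620055 319.883744978114 237.95612126315072 [[0.007, -0.983, 0.185, 0.351], [-1.0, -0.005, 0.008, -0.017], [-0.007, -0.185, -0.983, 1.035], [0.0, 0.0, 0.0, 1.0]]
scene 598.6053262487196 319.9000892477692 235.47638397001668 [[-0.794, 0.402, -0.457, 1.213], [0.608, 0.522, -0.598, 0.857], [-0.002, -0.753, -0.658, 1.062], [0.0, 0.0, 0.0, 1.0]]
```

View pics/top.png

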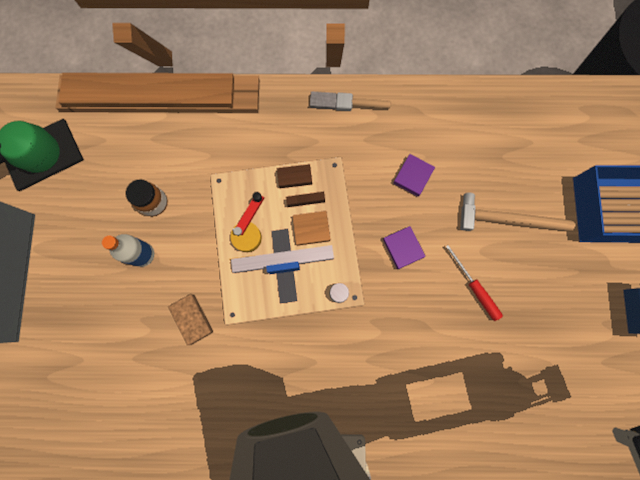

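View pics/scene.png

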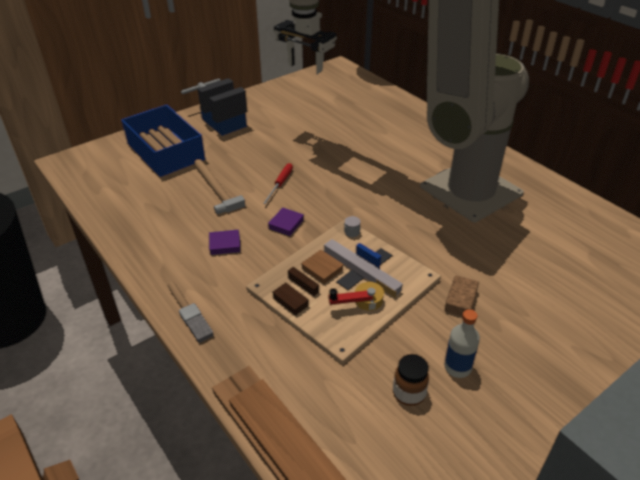

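The top view shows the board corners near (211,175), (342,158), (363,304) and (225,324). The lever runs from about (238,231) to the knob at (257,197), and the pad is at (283,268). The scene view agrees. Next I'll fit the jig frame.

```bash
cat > h.py <<'E'
import cv2,numpy as np,pickle
def ray(c,uv,z):
    T=c['T'];d=T[:3,:3]@[(uv[0]-c['cx'])/c['fx'],(uv[1]-c['cy'])/c['fy'],1]
    return T[:3,3]+d*(z-T[2,3])/d[2]
def px(c,p):
    q=c['T'][:3,:3].T@(np.array(p)-c['T'][:3,3]);return np.array([c['fx']*q[0]/q[2]+c['cx'],c['fy']*q[1]/q[2]+c['cy']])
def mask(im,hl,hh,s=120,v=50):
    h=cv2.cvtColor(im,cv2.COLOR_RGB2HSV);return cv2.inRange(h,(hl,s,v),(hh,255,255))
def blobs(m,a=30):
    n,l,st,ce=cv2.connectedComponentsWithStats(m);return [(st[i,4],ce[i].round(1)) for i in range(1,n) if st[i,4]>a]
E
python3 - <<'E'
from h import *
c=pickle.load(open('top.pkl','rb'));im=c['image']
h=cv2.cvtColor(im,cv2.COLOR_RGB2HSV)
print(h[170,230],h[300,250],h[340,300],h[240,170], im[170,230],im[340,300])
w=np.array([[211,175],[342,158],[363,304],[225,324]],np.float32)
# refine board edges by gradient along normals of the rough sides
g=cv2.GaussianBlur(im[:,:,2],(3,3),0).astype(np.float32)
L=[]
cen=w.mean(0)
for i in range(4):
    a,b=w[i],w[(i+1)%4];d=(b-a)/np.linalg.norm(b-a);n=np.array([-d[1],d[0]]);n*=np.sign(n@(cen-a))
    pts=[]
    for t in np.linspace(.1,.9,40):
        p=a+(b-a)*t;o=np.arange(-5,5.1,.5);q=p+o[:,None]*n
        v=cv2.remap(g,q[:,0].astype(np.float32)[None],q[:,1].astype(np.float32)[None],1)[0]
        pts.append(q[np.argmax(np.gradient(v))])
    L.append(cv2.fitLine(np.float32(pts),cv2.DIST_HUBER,0,.01,.01).ravel())
C=[]
for i in range(4):
    l,k=L[i-1],L[i];A=np.array([[l[0],-k[0]],[l[1],-k[1]]]);t=np.linalg.solve(A,[k[2]-l[2],k[3]-l[3]]);C.append(l[2:]+t[0]*l[:2])
P=np.array([ray(c,u,.018) for u in C]);print(np.array(C).round(1),P.round(3))
print([np.linalg.norm(P[i]-P[i-1]).round(4) for i in range(4)])
J=np.array([[190,160],[190,-160],[-170,-160],[-170,160]])/1000
Jc=J-J.mean(0);Q=P[:,:2]-P[:,:2].mean(0)
th=np.arctan2((Jc[:,0]*Q[:,1]-Jc[:,1]*Q[:,0]).sum(),(Jc*Q).sum());R=np.array([[np.cos(th),-np.sin(th)],[np.sin(th),np.cos(th)]])
o=P[:,:2].mean(0)-R@J.mean(0);print('th',th,'o',o,'res',(J@R.T+o-P[:,:2]).round(4).tolist())
np.savez('jig.npz',th=th,o=o,R=R)
W=lambda x,y:R@[x,y]+o
for n,hl,hh,z in [('red',0,5,.062),('blue',105,125,.075),('yel',20,26,.048)]:
    m=mask(im[150:330,205:365],hl,hh,180,60)
    for a,u in blobs(m):
        p=ray(c,u+[205,150],z);print(n,a,u+[205,150],p.round(3),'jig',(R.T@(p[:2]-o)).round(4))
for u,z in [((257,196.5),.085),((238,231),.062)]: print(u,(R.T@(ray(c,u,z)[:2]-o)).round(4))
print('pivot',W(.03,.1),'pad',W(-.072,.01))
vis=cv2.resize(im[140:340,195:375,::-1],None,fx=3,fy=3,interpolation=cv2.INTER_CUBIC)
def dr(x,y,z):
    u=px(c,[*W(x,y),z]);cv2.circle(vis,tuple(int(v) for v in ((u-[195,140])*3+1).round()),3,(0,255,0),1)
dr(.03,.1,.062);dr(-.072,.01,.075);dr(.081,-.105,.045);dr(.081,-.015,.045)
for s in (-1,1): 
  for t in (-1,1): dr(.01+.18*s,.16*t,.018)
cv2.imwrite('pics/z.png',vis)
E
```

```text
[ 14 126 210] [ 17 109 229] [ 15 124 196] [ 15 126 205] [210 156 106] [196 147 101]
[[210.8 174.3]
 [340.5 156.3]
 [363.8 304.1]
 [225.  323.9]] [[ 0.697  0.256  0.018]
 [ 0.744 -0.057  0.018]
 [ 0.39  -0.109  0.018]
 [ 0.344  0.205  0.018]]
[np.float64(0.3569), np.float64(0.3158), np.float64(0.3577), np.float64(0.3174)]
th 0.14622600411635825 o [0.53373085 0.07216878] res [[0.0015, 0.0026], [0.0011, -0.0017], [-0.0012, -0.0018], [-0.0014, 0.0009]]
red 295 [248.9 213.9] [0.589 0.152 0.062] jig [0.0661 0.0714]
yel 533 [247.2 239.1] [0.533 0.157 0.048] jig [0.0119 0.0836]
(257, 196.5) [0.097  0.0461]
(238, 231) [0.0303 0.1   ]
pivot [0.54884014 0.17547274] pad [0.46104218 0.07157126]
```

View pics/z.png

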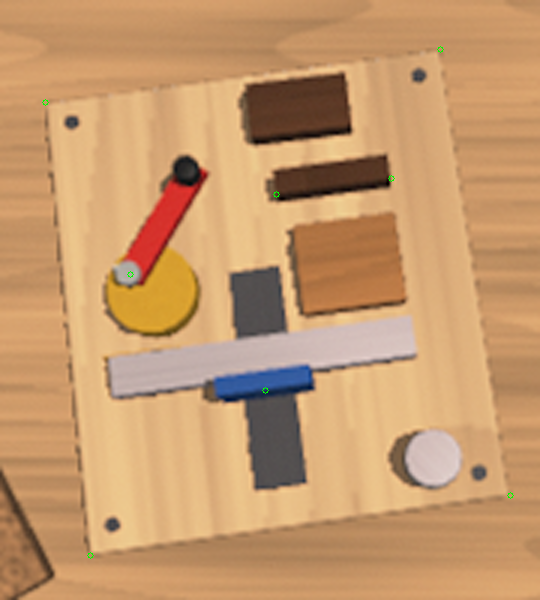

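```bash
cat > plan.py <<'E'
# rows of (jig x, jig y, world z of tips, jig yaw of tool x in deg) -> increments from the current pose
import sys,json,numpy as np
from scipy.spatial.transform import Rotation as Ro
from plant import *
j=np.load('jig.npz');R=j['R'];o=j['o'];th=float(j['th'])
def show():
    s=read_state();T=Ro.from_rotvec(s['orientation']).as_matrix();p=np.array(s['tool_pos'])
    print('t',s['t'],'jig',(R.T@(p[:2]-o)).round(4),'tip',round(p[2]-.186,4),'yaw',round(np.degrees(np.arctan2(T[1,0],T[0,0])-th),1),'F',np.round(s['force'],1),'open',round(s['opening'],4),'q6',round(s['q'][5],2));return p,T
def rows(ts):
    p,T=show()
    for x,y,z,w in ts:
        a=th+np.radians(w);D=np.array([[np.cos(a),np.sin(a),0],[np.sin(a),-np.cos(a),0],[0,0,-1]])
        d=T.T@(np.array([*(R@[x,y]+o),z+.186])-p)/.2;r=Ro.from_matrix(T.T@D).as_rotvec()/np.pi
        print(np.r_[d,r].round(3).tolist())
if __name__=='__main__': rows(json.loads(sys.argv[1]))
E
python3 plan.py '[[0.097,0.046,0.218,-39]]'
```

```text
t 0.1 jig [-0.442  -0.5856] tip 0.2178 yaw 9.3 F [0.1 0.1 0.1] open 0.0926 q6 -0.09
[3.168, -2.683, 0.004, -0.001, 0.0, 0.268]
```

Call:
{"api": "arm_command", "payload": {"increments": [[0.2,-0.16,0,0,0,0],[0.4,-0.33,0,0,0,0],[0.6,-0.5,0,0,0,0],[0.8,-0.67,0,0,0,0],[0.98,-0.83,0,0,0,0]], "fingers": 0.2, "force": 20}}

```text
t: 0.72
tool_pos: [0.3189, -0.3525, 0.4044]
orientation: [-3.104, -0.482, 0.0]
force: [0.2, 0.4, -0.3]
opening: 0.0479
gripper_force: 0.0
```

Call:
{"api": "arm_command", "payload": {"increments": [[0.2,-0.16,0,0,0,0],[0.4,-0.33,0,0,0,0],[0.6,-0.5,0,0,0,0],[0.8,-0.67,0,0,0,0],[0.98,-0.83,0,0,0,0]]}}

```text
t: 1.35
tool_pos: [0.4553, -0.1349, 0.4045]
orientation: [-3.104, -0.482, 0.0]
force: [-0.0, -0.7, -0.9]
opening: 0.037
gripper_force: 0.0
```

Call:
{"api": "arm_command", "payload": {"increments": [[0.2,-0.16,0,0,0,0.05],[0.4,-0.33,0,0,0,0.1],[0.6,-0.5,0,0,0,0.16],[0.8,-0.67,0,0,0,0.21],[0.98,-0.83,0,0,0,0.26]]}}

```text
t: 1.98
tool_pos: [0.5919, 0.0827, 0.4042]
orientation: [3.038, -0.798, -0.001]
force: [0.1, -0.7, -0.0]
opening: 0.0375
gripper_force: 0.0
```

```bash
python3 plan.py '[[0.097,0.046,0.11,-39],[0.097,0.046,0.054,-39]]'; python3 - <<'E'
from plant import *
import cv2,pickle
c=read_camera('wrist');pickle.dump(c,open('wrist.pkl','wb'));cv2.imwrite('pics/w1.png',c['image'][:,:,::-1])
E
```

```text
t 1.975 jig [0.0591 0.002 ] tip 0.2182 yaw -37.8 F [ 0.1 -0.7 -0. ] open 0.0375 q6 2.14
[0.015, -0.29, 0.541, 0.0, 0.0, 0.007]
[0.015, -0.291, 0.821, 0.0, 0.0, 0.007]
```

View pics/w1.png

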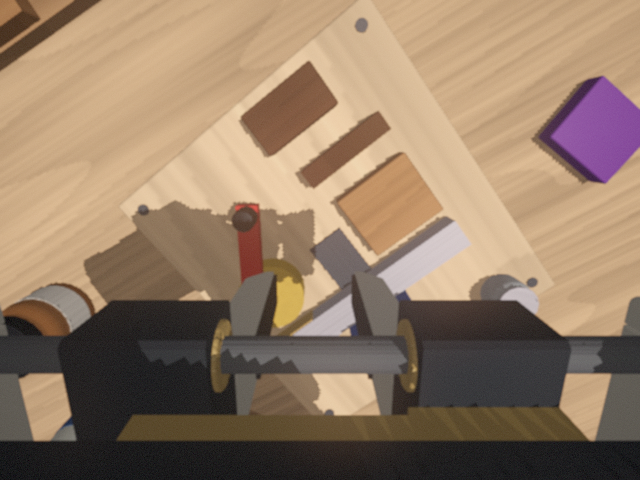

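The wrist view shows the knob at about (245,217), with the lever lined up with the tool's x axis. I'll check the knob position from here.

```bash
python3 - <<'E'
from h import *
from plan import *
c=pickle.load(open('wrist.pkl','rb'));k=ray(c,(244.5,217),.085);k=R.T@(k[:2]-o);print(k,np.degrees(np.arctan2(k[1]-.1,k[0]-.03)),np.hypot(k[1]-.1,k[0]-.03))
for u in [(362,25),(143,210),(532,283)]:print((R.T@(ray(c,u,.018)[:2]-o)).round(4))
c=pickle.load(open('top.pkl','rb'))
for u in [(219,181),(335,165),(355,298),(233,315)]:print((R.T@(ray(c,u,.018)[:2]-o)).round(4))
E
python3 plan.py '[[0.097,0.045,0.11,-39],[0.097,0.045,0.054,-39]]'
```

```text
[0.10201446 0.04295293] -38.38489970758593 0.09187192573530542
[ 0.1695 -0.1409]
[0.1697 0.1411]
[-0.1523 -0.1401]
[0.1687 0.1397]
[ 0.1692 -0.1418]
[-0.1522 -0.1407]
[-0.1515  0.139 ]
t 2.025 jig [0.061  0.0059] tip 0.2176 yaw -38.3 F [-3.4  1.9 -0.7] open 0.0374 q6 2.15
[0.021, -0.264, 0.538, -0.001, 0.001, 0.004]
[0.021, -0.263, 0.818, -0.001, 0.001, 0.004]
```

Call:
{"api": "arm_command", "payload": {"increments": [[0.01,-0.15,0.1,0,0,0],[0.01,-0.29,0.3,0,0,0],[0.01,-0.29,0.5,0,0,0],[0.01,-0.29,0.5,0,0,0],[0.01,-0.29,0.5,0,0,0]]}}

```text
t: 2.65
tool_pos: [0.6216, 0.1304, 0.3062]
orientation: [-3.04, 0.791, -0.002]
force: [0.6, 0.2, 0.7]
opening: 0.0372
gripper_force: 0.0
```

```bash
python3 plan.py '[[0.098,0.045,0.054,-39]]'
```

```text
t 2.65 jig [0.0954 0.0448] tip 0.1202 yaw -37.6 F [0.6 0.2 0.7] open 0.0372 q6 2.21
[0.009, -0.009, 0.331, -0.0, -0.0, 0.008]
```

Call:
{"api": "arm_command", "payload": {"increments": [[0.01,-0.01,0.1,0,0,0],[0.01,-0.01,0.2,0,0,0],[0.01,-0.01,0.33,0,0,0],[0.01,-0.01,0.33,0,0,0],[0.01,-0.01,0.33,0,0,0]]}}

```text
t: 3.28
tool_pos: [0.6242, 0.1313, 0.239]
orientation: [-3.04, 0.791, -0.0]
force: [1.0, 0.3, -0.1]
opening: 0.037
gripper_force: 0.0
```

```bash
cat > arc.py <<'E'
import sys,numpy as np
from plan import rows
r=.086
rows([(.03+r*np.cos(np.radians(a)),.1+r*np.sin(np.radians(a)),.054,a) for a in map(float,sys.argv[1:])])
E
python3 arc.py -29 -20 -11 -2 7
```

```text
t 3.275 jig [0.0981 0.0454] tip 0.053 yaw -37.5 F [ 1.   0.3 -0.1] open 0.037 q6 2.21
[-0.011, -0.073, -0.005, -0.0, -0.0, -0.047]
[-0.026, -0.139, -0.005, -0.0, -0.0, -0.097]
[-0.052, -0.201, -0.005, -0.0, -0.0, -0.147]
[-0.086, -0.259, -0.005, -0.0, -0.0, -0.197]
[-0.13, -0.311, -0.005, -0.0, -0.0, -0.247]
```

Call:
{"api": "arm_command", "payload": {"increments": [[-0.01,-0.07,0,0,0,-0.05],[-0.03,-0.14,0,0,0,-0.1],[-0.05,-0.2,0,0,0,-0.15],[-0.085,-0.26,0,0,0,-0.2],[-0.13,-0.31,0,0,0,-0.25]]}}

```text
t: 3.9
tool_pos: [0.6327, 0.1975, 0.2402]
orientation: [3.109, 0.439, 0.005]
force: [3.5, -5.1, -2.8]
opening: 0.0374
gripper_force: 3.1
```

```bash
python3 arc.py 16 25 34 43 52
```

```text
t 3.9 jig [0.1162 0.1096] tip 0.0542 yaw 7.7 F [ 3.5 -5.1 -2.8] open 0.0374 q6 1.52
[-0.008, -0.072, 0.001, 0.001, -0.001, -0.046]
[-0.023, -0.138, 0.001, 0.001, -0.001, -0.096]
[-0.048, -0.201, 0.001, 0.001, -0.001, -0.146]
[-0.082, -0.259, 0.0, 0.001, -0.001, -0.196]
[-0.126, -0.311, 0.0, 0.001, -0.001, -0.246]
```

Call:
{"api": "arm_command", "payload": {"increments": [[-0.01,-0.07,0,0,0,-0.05],[-0.025,-0.14,0,0,0,-0.1],[-0.05,-0.2,0,0,0,-0.15],[-0.085,-0.26,0,0,0,-0.2],[-0.13,-0.31,0,0,0,-0.25]]}}

```text
t: 4.53
tool_pos: [0.591, 0.2509, 0.2408]
orientation: [2.703, 1.596, 0.008]
force: [7.2, -1.2, -4.7]
opening: 0.0369
gripper_force: 3.1
```

```bash
python3 arc.py 61 70 79 88 95
```

```text
t 4.525 jig [0.0827 0.1684] tip 0.0548 yaw 52.7 F [ 7.2 -1.2 -4.7] open 0.0369 q6 0.83
[-0.006, -0.064, 0.004, 0.002, -0.001, -0.046]
[-0.021, -0.13, 0.003, 0.002, -0.001, -0.096]
[-0.046, -0.193, 0.003, 0.002, -0.001, -0.146]
[-0.081, -0.251, 0.002, 0.002, -0.001, -0.196]
[-0.114, -0.292, 0.002, 0.002, -0.0, -0.235]
```

Call:
{"api": "arm_command", "payload": {"increments": [[-0.01,-0.07,0,0,0,-0.05],[-0.025,-0.14,0,0,0,-0.1],[-0.05,-0.2,0,0,0,-0.15],[-0.085,-0.255,0,0,0,-0.2],[-0.115,-0.295,0,0,0,-0.235]]}}

```text
t: 5.15
tool_pos: [0.528, 0.2598, 0.2411]
orientation: [1.945, 2.462, 0.008]
force: [6.4, 1.0, -2.8]
opening: 0.0371
gripper_force: 2.8
```

Call:
{"api": "arm_command", "payload": {"increments": [[0,0,0,0,0,0],[0,0,0,0,0,0],[0,0,0,0,0,0],[0,0,0,0,0,0],[0,0,0,0,0,0]]}}

```text
t: 5.78
tool_pos: [0.5276, 0.2596, 0.2395]
orientation: [1.953, 2.46, 0.003]
force: [4.3, 1.8, 4.4]
opening: 0.0375
gripper_force: 2.5
```

```bash
python3 arc.py 95;  python3 - <<'E'
from h import *
from plan import *
c=read_camera('top');pickle.dump(c,open('top2.pkl','wb'))
cv2.imwrite('pics/t2.png',cv2.resize(c['image'][140:340,195:375,::-1],None,fx=3,fy=3))
E
```

```text
t 5.775 jig [0.0212 0.1863] tip 0.0535 yaw 94.7 F [4.3 1.8 4.4] open 0.0375 q6 0.14
[-0.004, 0.006, -0.003, 0.001, -0.0, -0.002]
```

View pics/t2.png

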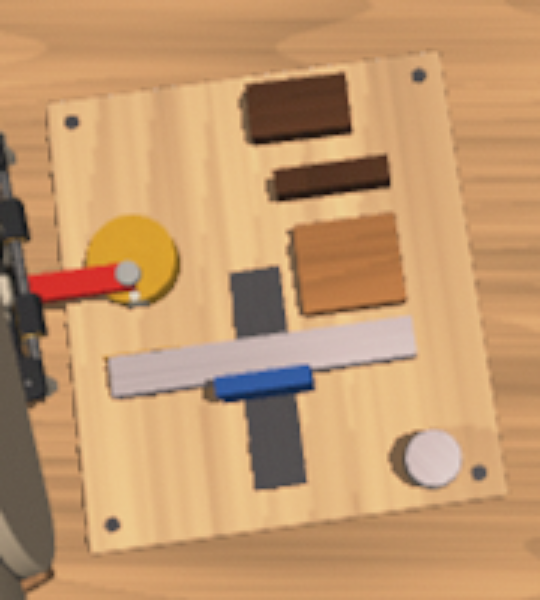

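The lever lies parallel to the bar and the white dot faces it, at (135,297). I'll ease off, lift, and move on to the pad.

Call:
{"api": "arm_command", "payload": {"increments": [[0,0.04,0,0,0,0],[0,0.04,-0.05,0,0,0],[0,0.04,-0.2,0,0,0],[0,0.04,-0.35,0,0,0],[0,0.04,-0.35,0,0,0]]}}

```text
t: 6.45
tool_pos: [0.5354, 0.2616, 0.3119]
orientation: [1.951, 2.459, 0.006]
force: [0.1, -0.7, 0.5]
opening: 0.037
gripper_force: 0.0
```

```bash
python3 plan.py '[[-0.115,0.01,0.124,0],[-0.115,0.01,0.048,0]]'
```

```text
t 6.45 jig [0.0293 0.1872] tip 0.1259 yaw 94.8 F [ 0.1 -0.7  0.5] open 0.037 q6 0.14
[-0.823, -0.792, 0.005, 0.001, -0.001, 0.526]
[-0.823, -0.794, 0.385, 0.001, -0.001, 0.526]
```

Call:
{"api": "arm_command", "payload": {"increments": [[-0.16,-0.16,0,0,0,0.05],[-0.33,-0.32,0,0,0,0.11],[-0.5,-0.48,0,0,0,0.16],[-0.66,-0.64,0,0,0,0.22],[-0.82,-0.79,0,0,0,0.27]], "fingers": 1}}

```text
t: 7.08
tool_pos: [0.4165, 0.0646, 0.3073]
orientation: [-2.795, -1.431, 0.004]
force: [-0.5, -1.1, 0.1]
opening: 0.0005
gripper_force: 0.0
```

Call:
{"api": "arm_command", "payload": {"increments": [[0,0,0,0,0,0.05],[0,0,0,0,0,0.1],[0,0,0,0,0,0.15],[0,0,0,0,0,0.2],[0,0,0,0,0,0.256]]}}

```text
t: 7.7
tool_pos: [0.4174, 0.0656, 0.3073]
orientation: [-3.133, -0.223, 0.004]
force: [0.1, 0.1, -0.2]
opening: 0.0007
gripper_force: 0.0
```

Call:
{"api": "arm_command", "payload": {"increments": [[0,0,0.1,0,0,0],[0,0,0.2,0,0,0],[0,0,0.2,0,0,0],[0,0,0.2,0,0,0],[0,0,0.2,0,0,0]]}}

```text
t: 8.32
tool_pos: [0.4184, 0.0656, 0.2695]
orientation: [3.133, 0.232, 0.002]
force: [0.4, -0.3, 0.0]
opening: 0.0002
gripper_force: 0.0
```

```bash
python3 plan.py '[[-0.115,0.01,0.048,0]]'
```

```text
t 8.325 jig [-0.115   0.0103] tip 0.0835 yaw 0.1 F [ 0.4 -0.3  0. ] open 0.0002 q6 1.46
[0.0, 0.002, 0.178, 0.0, -0.0, 0.0]
```

Call:
{"api": "arm_command", "payload": {"increments": [[0,0,0.09,0,0,0],[0,0,0.18,0,0,0],[0,0,0.18,0,0,0],[0.04,0,0.18,0,0,0],[0.08,0,0.18,0,0,0]]}}

```text
t: 8.95
tool_pos: [0.4351, 0.0681, 0.234]
orientation: [3.133, 0.232, 0.004]
force: [-0.6, -0.2, 0.7]
opening: 0.0007
gripper_force: 0.0
```

Call:
{"api": "arm_command", "payload": {"increments": [[0.04,0,0,0,0,0],[0.08,0,0,0,0,0],[0.12,0,0,0,0,0],[0.15,0,0,0,0,0],[0.18,0,0,0,0,0]]}}

```text
t: 9.57
tool_pos: [0.4696, 0.0733, 0.2326]
orientation: [3.133, 0.232, -0.002]
force: [-3.6, -1.4, 3.0]
opening: 0.0009
gripper_force: 2.4
```

Call:
{"api": "arm_command", "payload": {"increments": [[0.02,0,0,0,0,0],[0.04,0,0,0,0,0],[0.06,0,0,0,0,0],[0.08,0,0,0,0,0],[0.09,0,0,0,0,0]]}}

```text
t: 10.2
tool_pos: [0.4874, 0.0759, 0.2326]
orientation: [3.133, 0.232, -0.0]
force: [-3.6, -1.3, -0.0]
opening: 0.0007
gripper_force: 1.9
```

```bash
python3 plan.py '[[-0.04,0.01,0.048,0]]'
```

```text
t 10.2 jig [-0.0453  0.0104] tip 0.0466 yaw 0.1 F [-3.6 -1.3 -0. ] open 0.0007 q6 1.47
[0.026, 0.002, -0.007, 0.0, 0.0, 0.0]
```

Not home yet, so I'll keep pushing slowly until the force rises.

Call:
{"api": "arm_command", "payload": {"increments": [[0.01,0,0,0,0,0],[0.02,0,0,0,0,0],[0.03,0,0,0,0,0],[0.035,0,0,0,0,0],[0.035,0,0,0,0,0]]}}

```text
t: 10.82
tool_pos: [0.492, 0.0766, 0.2325]
orientation: [3.132, 0.232, -0.014]
force: [-25.8, -5.2, 21.4]
opening: 0.0006
gripper_force: 13.4
```

```bash
python3 plan.py '[[-0.04,0.01,0.048,0]]'
```

```text
t 10.825 jig [-0.0406  0.0105] tip 0.0465 yaw 0.1 F [-25.8  -5.2  21.4] open 0.0006 q6 1.48
[0.003, 0.003, -0.007, 0.0, 0.003, 0.001]
```

The force rose to 26 N right where the slide should be home. I'll back off, lift and check.

Call:
{"api": "arm_command", "payload": {"increments": [[-0.03,0,0,0,0,0],[-0.1,0,0,0,0,0],[-0.2,0,0,0,0,0],[-0.3,0,-0.1,0,0,0],[-0.3,0,-0.3,0,0,0]]}}

```text
t: 11.45
tool_pos: [0.4334, 0.0681, 0.2918]
orientation: [-3.133, -0.232, 0.004]
force: [0.7, -0.1, 0.8]
opening: 0.0004
gripper_force: 0.0
```

Call:
{"api": "arm_command", "payload": {"increments": [[-0.1,0,-0.2,0,0,0],[-0.2,0,-0.4,0,0,0],[-0.2,0,-0.5,0,0,0],[-0.2,0,-0.5,0,0,0],[-0.2,0,-0.5,0,0,0]]}}

```text
t: 12.08
tool_pos: [0.3954, 0.0623, 0.3918]
orientation: [-3.133, -0.232, 0.0]
force: [-0.5, 0.0, -0.3]
opening: 0.0006
gripper_force: 0.0
```

```bash
python3 - <<'E'
from h import *
from plan import *
show()
for n,y,x in [('top',140,195),('scene',200,240)]:
    c=read_camera(n);cv2.imwrite(f'pics/f{n}.png',cv2.resize(c['image'][y:y+180,x:x+220,::-1],None,fx=3,fy=3))
c=read_camera('top');m=mask(c['image'][150:330,205:365],8,14,130,60)
print([ (a,(R.T@(ray(c,u+[205,150],.04)[:2]-o)).round(4)) for a,u in blobs(m,200)])
E
```

```text
t 12.075 jig [-0.1383  0.0104] tip 0.2058 yaw 0.1 F [-0.5  0.  -0.3] open 0.0006 q6 1.45
[(np.int32(589), array([ 0.1506, -0.0408])), (np.int32(1211), array([ 0.0601, -0.0636]))]
```

View pics/ftop.png

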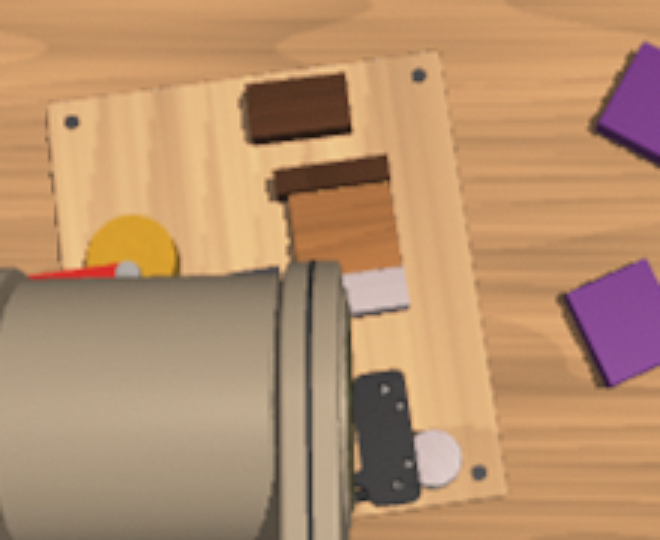

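View pics/fscene.png

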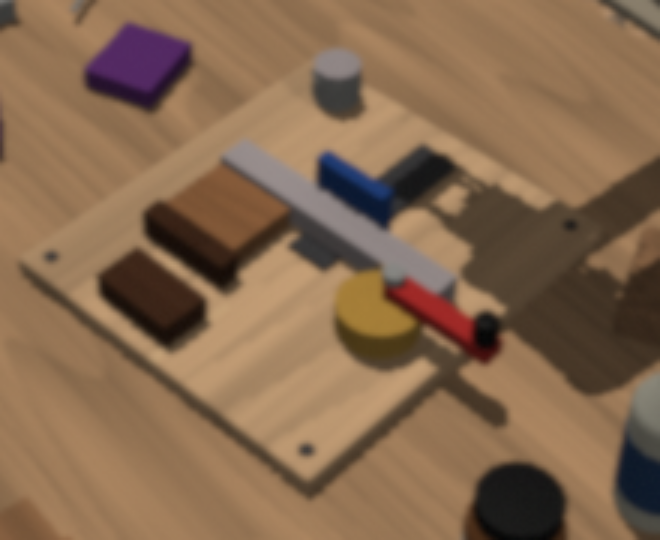

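Both views show the blank flush and square against the stop, the bar touching it, and the lever parallel to the bar. The hand is clear, so I'm handing in.

```bash
python3 -c "
from plant import *
print(close_job())"
```

```text
the job is handed in; nothing more can be done
None
```

I turned the cam to its low point, pushed the slide fully home with the blank flush against the end stop, and handed the job in with the hand clear; the hand-in returned no verdict.

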